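# Set up the cup rinser

### The job

Get the cup rinser going: draw back the guard, turn the black regulator until its yellow pointer lines up with the red mark, and slide the guard fully home over it again. Stand every cup mouth down, centred on a jet circle of its own on the rinse plate (before or after setting the regulator). Only when all that is done, turn the red valve counter-clockwise until it clicks past its detent and stays open; at the end everything must still be in place, and the sugar bowl and citrus squeezer are not to be shifted.

Things in the scene. Friction and masses are not known exactly. Their poses are not given: they have to be found in the camera images.
- cup0: blue plastic tumbler standing mouth down (may be absent): 85 mm high, outer diameter 62 mm at the mouth (below), 54 mm at the closed end (above), wall 3 mm, about 80 g. Origin at the centre of the mouth, on the surface it stands on; z points up towards the closed end. It can be gripped across the outside near the top (about 55 mm wide).
- cup1: green plastic tumbler standing mouth down (may be absent): 85 mm high, outer diameter 62 mm at the mouth (below), 54 mm at the closed end (above), wall 3 mm, about 80 g. Origin at the centre of the mouth, on the surface it stands on; z points up towards the closed end. It can be gripped across the outside near the top (about 55 mm wide).
- cup2: yellow plastic tumbler standing mouth down (may be absent): 85 mm high, outer diameter 62 mm at the mouth (below), 54 mm at the closed end (above), wall 3 mm, about 80 g. Origin at the centre of the mouth, on the surface it stands on; z points up towards the closed end. It can be gripped across the outside near the top (about 55 mm wide).
- cup3: orange plastic tumbler standing mouth down (may be absent): 85 mm high, outer diameter 62 mm at the mouth (below), 54 mm at the closed end (above), wall 3 mm, about 80 g. Origin at the centre of the mouth, on the surface it stands on; z points up towards the closed end. It can be gripped across the outside near the top (about 55 mm wide).
- rinser: fixed low steel rinse plate, 200 x 200 mm, flat top 20 mm above the counter, no rim, with four brass water jets flush with the top at x, y = +-47.5 mm, each inside a white disc with a blue edge (70 mm across). Origin at the centre of its underside, x and y along its sides
- jet0 (a point): a jet of the rinse plate, at the plate's top surface; its circle shows where a cup belongs
- jet1 (a point): a jet of the rinse plate, at the plate's top surface; its circle shows where a cup belongs
- jet2 (a point): a jet of the rinse plate, at the plate's top surface; its circle shows where a cup belongs
- jet3 (a point): a jet of the rinse plate, at the plate's top surface; its circle shows where a cup belongs
- console: fixed grey control box, 345 mm long (x from -175 to +170 mm), 112 mm wide (y), 40 mm high. Origin on the counter under the regulator's axis. Along its x axis (roughly away from the robot): guard parking place at x = -120 mm, regulator at x = 0, red valve at x = +115 mm
- reg_grip (a point): black regulator knob: disc 48 mm across, top 48 mm above the counter, and on it an upright bar 44 mm long, 14 mm thick, top 75 mm above the counter. Point: on the vertical axis, 71 mm above the counter, to be gripped here; x points along the bar to the yellow pointer. Light friction (0.03 N m), stays where left; starts 0.4 to 1.4 rad counter-clockwise (from above) of the mark
- reg_pointer (a point): tip of the regulator's yellow pointer, 36 mm from the axis
- mark (a point): red mark, 8 mm wide, on the white setting ring around the regulator, 36 mm from the axis
- guard (a joint): position of the guard, m: 0 = fully home over the regulator, 0.12 = fully drawn back; grows as it slides along the console's -x. 2 N of friction, end stops at both ends, stays where it is left. It starts at 0 to 0.04
- guard_grip (a point): the guard, a hood with a clear roof (80 mm along x, 100 mm wide, roof top 89 mm above the counter) and orange sides, on rails; on its roof stands an orange fin 14 mm thick along x, 44 mm long along y, top 119 mm above the counter. The point lies in the fin's middle, 112 mm above the counter; axes as the console's
- valve (a joint): angle of the red valve knob, rad: 0 = shut; grows counter-clockwise from above. A sprung detent resists with up to 0.25 N m until 0.63 rad (let go before that, it springs back); beyond, it snaps on by itself to rest at about 1.25 (open); stop at 1.3
- valve_grip (a point): red valve knob: disc 60 mm across, top 53 mm above the counter, and on it an upright bar 58 mm long, 14 mm thick, top 89 mm above the counter. Point: on the vertical axis, 78 mm above the counter, to be gripped here; x points along the bar to its white-striped nose. At joint 0 the bar lies along the console's x
- valve_nose (a point): end of the valve's bar on the white-striped side, 29 mm from the axis
- sugar_bowl: bystander: ceramic sugar bowl with blue lid, 100 mm across, 100 mm high; origin under its centre
- squeezer: bystander: wooden citrus squeezer (reamer) lying on the counter, about 160 mm long along its x (-100 to +60 mm), 52 mm high

How it is judged:
By the outcome, as a careful person would: the job done as asked, in the order asked, and still so for the second after the job is handed in, with the robot touching nothing.
Of cup0, cup1, cup2, cup3 only 2 to 4 are there at a start; the rules pass over those that are not, and their reading is None.
At some moment in a run one of cup0, cup1, cup2, cup3 may be knocked a few centimetres aside while the robot is not near it.
It also fails if it takes over 210 s, if anything falls off the work surface, if the arm or the gripper's body presses on something with over 40 N, if the wrist force passes 120 N, or if a joint passes its speed limit or range.

### The arm

A 7-joint arm with a two-finger parallel gripper is mounted at the origin on the work surface. World frame = base frame: x ahead of the robot, y to its left, z up, the work surface at z = 0. Lengths are in m, angles in rad, forces in N, time in s.
With the tool pointing down it reaches from about 0.425 to 0.95 m from the base axis. Payload 16.7 kg.
Tool frame: the origin (TCP) lies midway between the tips of the shut fingers; the grasp point (between the pads) lies 19 mm behind it; z points along the fingers, y is the line along which they close (so a half turn about z gives the same grasp; the last joint's range is limited). The gripper opens to 94 mm and grips with 3 to 60 N. Pads are 16 mm wide; open, the fingers measure 119 mm over their backs; the gripper's body (75 mm by 177 mm) begins 78 mm behind the grasp point.
Start: joints at [-1.397, 0.426, 0.074, 1.606, -0.034, 1.111, -0.067], TCP at [0.215, 0.64, 0.205] pointing down, gripper open.
Joint ranges: [-2.85, 2.85], [-0.5, 2.14], [-1.23, 1.37], [0.21, 2.46], [-1.02, 4.16], [0.16, 2.05], [-2.73, 2.73]. Speed limits (rad/s): [1.89, 1.89, 2.39, 2.39, 3.01, 3.01, 3.01].

### API

Orientations are given as [roll, pitch, yaw] about the fixed x, y, z axes, in that order (R = Rz(yaw) Ry(pitch) Rx(roll)).
In Python, from rig import robot gives the robot as it stands. The module is installed in compiled form; this text tells all that it offers.
- The arm moves only by the shell command python3 -m inch 'ROWS' [FORCE]. ROWS is JSON, a list that holds one entry, the list of rows, each a list of 7 numbers: the turn, a rotation vector about the tool's x, y, z normalised to -1 to 1, where 1 is 90 degrees, then the shift along the tool's x, y, z normalised to -1 to 1, where 1 is 20 cm, then the opening, from 0 (shut) to 1 (fully open). A call has 1 to 12 rows; each row is the pose to reach, as a shift and turn from the pose commanded when the call began, along the tool's axes at that moment; what a row does not reach only later rows make up. A row lasts 1/12 s, in which the tool goes at most 41.7 mm and 7.16 degrees, less where a joint would pass 70% of its speed; a pose out of reach is approached as far as the arm can. A call with a number of a shift or a turn outside -1 to 1 is refused whole. A call with a gripper value outside its range is refused whole. The fingers move at their own pace and stop on an object; FORCE is the grip in N (left out, the last holds). Time passes only in rows, so rows that repeat a pose let the fingers close. It gives the time, the measured TCP pose, the force, the opening and the grip force at its end, in the units of the state.
- robot.read_state(): the state, without advancing time (a new reading comes with each control period).
- robot.snapshot(name): name is "scene" or "side" or "wrist"; returns the picture (420x560x3 uint8, red, green, blue); there is no depth.
- robot.camera_params(name): a dict with "vertical_fov" (degrees; the focal length in pixels is half the picture's height over the tangent of half this angle, whatever the lens; pixels are square), "cx", "cy" (the principal point, pixels), "rvec" (rotation vector, rad) and "tvec" (3), from world to camera coordinates, as OpenCV has them. Camera axes: x right, y down, z forward; pixel columns grow to the right and rows downward; lengths in m; the calibration is good to about 2 mm. The wrist camera is an equidistant fisheye: a pixel r from the principal point sees the ray r / f radians off the axis. A picture is of the moment at which its call begins: read the wrist's pose just before it. camera_params takes no time and is no camera call; for the wrist camera it gives the pose at the moment of the call.
- robot.close_job(): hands the job in; it is judged then, once.
The state is a dict: "clock": time; "joint_pos": joint angles; "qd": joint speeds; "joint_torque": joint torques, N m; "tcp_pos": TCP position; "orientation": TCP orientation; "wrist_force": force on the tool from outside, world axes, zero at the start; "ft_torque": the same for the moment, N m; "opening": finger opening in m; "grasp_force": force on a finger pad.
Only numpy, scipy, OpenCV 4.12 (cv2) and the standard library are available. Lean on these libraries where they do the work, as an engineer would, in place of code of your own. Each camera call takes 0.05 s, during which the arm holds its last target. There are 200 camera calls.

## Working session

There is one attempt and no reset: what is moved stays moved. The work goes in short steps, Python scripts to look and compute and a shell command to move; the robot and the scene stay as the last step left them, time stands still between calls to the robot, and variables do not carry over. Pictures are saved under pics/ and viewed, at most 14 in all, crops included, and the job is handed in when it is done.

```bash
mkdir -p pics
cat > h.py <<'E'
import numpy as np, cv2
from rig import robot
from scipy.spatial.transform import Rotation as R
def snap(n,f):
    p=robot.camera_params(n); im=robot.snapshot(n); cv2.imwrite('pics/'+f+'.png',im[:,:,::-1]); np.save('pics/'+f+'.npy',p,allow_pickle=True); return im,p
def load(f): return np.load('pics/'+f+'.npy',allow_pickle=True).item()
def ray(p,u,v,fish=False):
    f=210/np.tan(np.radians(p['vertical_fov'])/2)
    a=np.array([u-p['cx'],v-p['cy']])
    if fish:
        r=np.hypot(*a); t=r/f; d=np.r_[a/max(r,1e-9)*np.sin(t),np.cos(t)]
    else: d=np.r_[a/f,1]; d/=np.linalg.norm(d)
    M=R.from_rotvec(np.ravel(p['rvec'])).as_matrix(); return -M.T@np.ravel(p['tvec']),M.T@d
def onz(p,u,v,z,fish=False):
    c,d=ray(p,u,v,fish); return c+d*(z-c[2])/d[2]
def tri(*rs):
    A=sum(np.eye(3)-np.outer(d,d) for c,d in rs); b=sum((np.eye(3)-np.outer(d,d))@c for c,d in rs)
    x=np.linalg.solve(A,b); return x,[np.linalg.norm(np.cross(x-c,d)) for c,d in rs]
def proj(p,X,fish=False):
    M=R.from_rotvec(np.ravel(p['rvec'])).as_matrix(); q=M@np.array(X)+np.ravel(p['tvec'])
    f=210/np.tan(np.radians(p['vertical_fov'])/2)
    if fish:
        r=np.hypot(q[0],q[1]); t=np.arctan2(r,q[2]); return f*t*q[:2]/r+[p['cx'],p['cy']]
    return f*q[:2]/q[2]+[p['cx'],p['cy']]
def go(xyz,yaw=None):
    """shift rows (tool axes, units) and turn to reach tool-down pose; from measured pose"""
    s=robot.read_state(); T=R.from_euler('xyz',s['orientation'])
    sh=T.inv().apply(np.array(xyz)-s['tcp_pos'])/0.2
    out=[]
    if yaw is not None:
        for y in (yaw,yaw+np.pi):
            G=R.from_euler('xyz',[np.pi,0,y]); out.append(np.round((T.inv()*G).as_rotvec()/(np.pi/2),4))
    print('shift',np.round(sh,4),'turn',out)
E
python3 - <<'E'
from h import *
for n in ['scene','side','wrist']:
    im,p=snap(n,n+'0'); print(n,p)
s=robot.read_state(); print(s)
a=cv2.imread('pics/scene0.png');cv2.imwrite('pics/scene0b.png',cv2.resize(a,(800,600),interpolation=cv2.INTER_CUBIC))
E
```

```text
scene {'vertical_fov': 52.30183190852387, 'cx': 277.89604531645267, 'cy': 211.00981100546383, 'rvec': array([ 2.04803083,  1.76208081, -0.48687979]), 'tvec': array([-0.09162416, -0.42652457,  1.18845547])}
side {'vertical_fov': 53.06359882448355, 'cx': 275.4116604854812, 'cy': 211.7079237359597, 'rvec': array([ 2.26791935, -0.0882267 ,  0.06179925]), 'tvec': array([-0.55403794,  0.11795982,  0.94614648])}
wrist {'vertical_fov': 65.70646984690485, 'cx': 280.4747573113887, 'cy': 204.6561189069373, 'rvec': array([-2.37809619, -1.70958399, -0.21638143]), 'tvec': array([-0.67517058, -0.02537504,  0.39014611])}
{'clock': 0.15, 'joint_pos': array([-1.39647924,  0.42661012,  0.07386284,  1.60644902, -0.03412642,
        1.1108305 , -0.0670974 ]), 'qd': array([-0.00109892, -0.00042089,  0.00057042, -0.00365379,  0.00102192,
        0.00344149,  0.00016052]), 'joint_torque': array([ 4.54586974e-03, -9.36283064e+01,  3.66969511e+00, -4.54423141e+01,
       -4.87793447e-02,  1.81345234e-02,  1.18592388e-04]), 'tcp_pos': array([0.21468408, 0.63957957, 0.204927  ]), 'orientation': array([-3.14055586e+00,  4.73977706e-05,  2.81772874e+00]), 'wrist_force': array([-0.01976294, -0.21859064,  0.13045639]), 'ft_torque': array([-0.0496741 , -0.0256503 ,  0.04332295]), 'grasp_force': 0.0, 'opening': 0.09387080046095889}
```

View pics/scene0b.png

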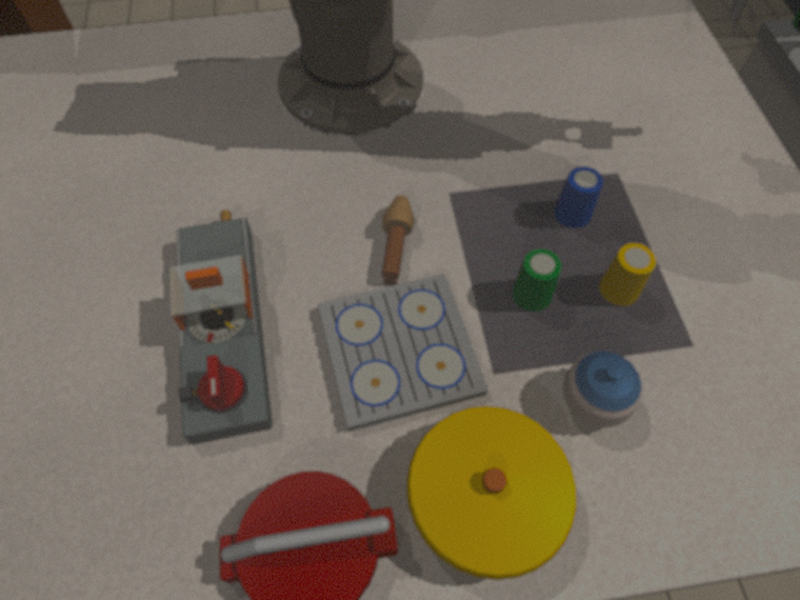

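View pics/side0.png

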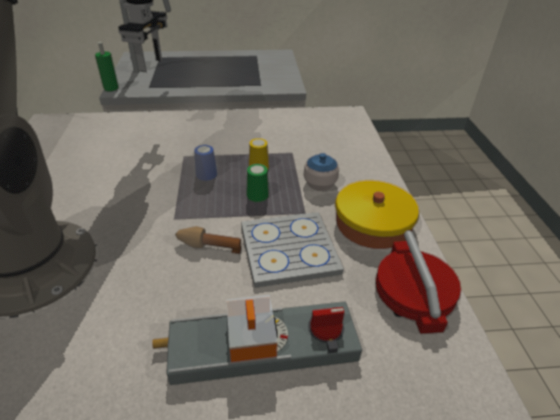

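View pics/wrist0.png

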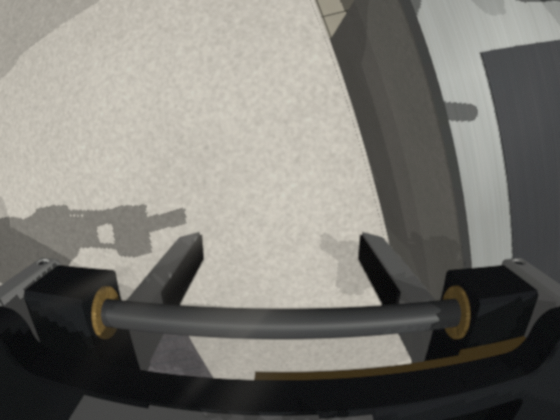

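Scene (800x600 scaling): cups blue (586,178), green (542,263), yellow (636,258), no orange. Jets are at (360,324), (422,309), (375,382) and (441,366), the guard fin at (204,275), the valve bar at about (213,372). In the side picture the cup tops are at (205,149), (258,170) and (259,143). The wrist view shows only bare counter.

Run:
```python
from h import *
a,b=load('scene0'),load('side0')
P={'blue':((586,178),(205,149)),'green':((542,263),(258,170)),'yellow':((636,258),(259,143)),
'j0':((360,324),(274,261)),'j1':((422,309),(266,233)),'j2':((375,382),(315,255)),'j3':((441,366),(304,228)),
'fin':((203,271),(251,303)),'bowl':((611,376),(322,158)),'consNearL':((248,220),(169,312)),'consFarL':((268,420),(356,304))}
for k,(s,t) in P.items():
    x,e=tri(ray(a,s[0]*.7,s[1]*.7),ray(b,*t)); print(k,np.round(x,3),np.round(e,3))
A=cv2.imread('pics/scene0.png');B=cv2.imread('pics/side0.png')
c=cv2.resize(A[140:315,110:200],None,fx=3.4,fy=3.4,interpolation=2);d=cv2.resize(B[285:385,145:370],(480,213),interpolation=2)
o=np.zeros((600,800,3),np.uint8);o[:595,:306]=c[:595,:306];o[:213,310:790]=d;cv2.imwrite('pics/crop1.png',o)
```

```text
blue [0.384 0.33  0.088] [0.004 0.004]
green [0.525 0.221 0.085] [0.004 0.004]
yellow [0.536 0.357 0.085] [0.003 0.003]
j0 [ 0.547 -0.045  0.019] [0.003 0.003]
j1 [0.535 0.049 0.018] [0.003 0.003]
j2 [ 0.641 -0.035  0.021] [0.002 0.002]
j3 [0.629 0.061 0.017] [0.002 0.002]
fin [ 0.491 -0.242  0.126] [0.001 0.001]
bowl [0.704 0.264 0.085] [0.001 0.001]
consNearL [ 0.341 -0.194  0.046] [0.005 0.005]
consFarL [ 0.689 -0.185  0.041] [0.011 0.011]
```

View pics/crop1.png

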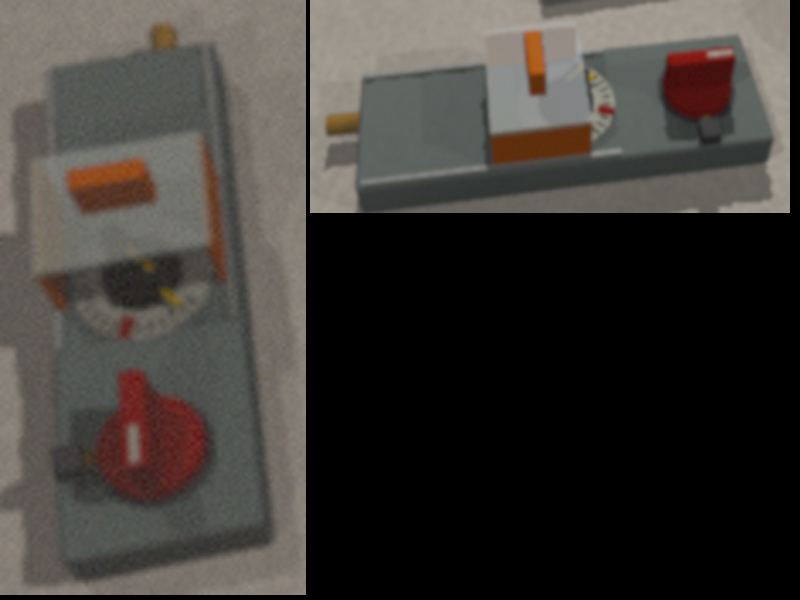

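The enlarged crop shows the guard fin (top at about scene crop (111,170)) and the regulator's yellow pointer at (172,297), counter-clockwise of the red mark at (126,326). The red valve's bar is shut. I'll start with the cups, since the arm is near them.

Run:
```python
from h import *
p=load('wrist0');c,d=ray(p,280,210,True);s=robot.read_state();T=R.from_euler('xyz',s['orientation'])
print('cam in tool',T.inv().apply(c-s['tcp_pos']),'axis',T.inv().apply(d))
go([.42,.36,.30])
```

```text
cam in tool [ 0.07250662  0.00047997 -0.17900845] axis [-2.65385537e-01 -8.54139439e-04  9.64141995e-01]
shift [-1.4181 -0.999  -0.4743] turn []
```

```bash
python3 -m inch '[[[0,0,0,-1,-0.7,-0.47,1],[0,0,0,-1,-0.7,-0.47,1],[0,0,0,-1,-0.7,-0.47,1],[0,0,0,-1,-0.7,-0.47,1],[0,0,0,-1,-0.7,-0.47,1],[0,0,0,-1,-0.7,-0.47,1],[0,0,0,-1,-0.7,-0.47,1],[0,0,0,-1,-0.7,-0.47,1]]]' 10
python3 -m inch '[[[0,0,0,-0.42,-0.3,0,1],[0,0,0,-0.42,-0.3,0,1],[0,0,0,-0.42,-0.3,0,1],[0,0,0,-0.42,-0.3,0,1],[0,0,0,-0.42,-0.3,0,1],[0,0,0,-0.42,-0.3,0,1],[0,0,0,-0.42,-0.3,0,1],[0,0,0,-0.42,-0.3,0,1]]]'
python3 - <<'E'
from h import *
im,p=snap('wrist','w1')
a,b=load('scene0'),load('side0')
for X in [(.384,.33,.085),(.525,.221,.085),(.536,.357,.085)]: print(proj(p,X,True))
s=robot.read_state();print(s['tcp_pos'],s['orientation'])
E
```

```text
clock: 0.82
tcp_pos: [0.3628, 0.4409, 0.3012]
orientation: [3.139, 0.001, 2.812]
wrist_force: [-0.6, 0.2, 0.3]
opening: 0.0941
grasp_force: 0.0
clock: 1.48
tcp_pos: [0.4194, 0.3612, 0.2992]
orientation: [-3.141, -0.0, 2.82]
wrist_force: [0.3, -0.0, 0.4]
opening: 0.0942
grasp_force: 0.0
[246.48103571 162.9713784 ]
[208.32605959 285.37918912]
[304.73738225 265.1781259 ]
[0.41960149 0.36093455 0.29922896] [-3.14127834e+00 -2.68961134e-04  2.81954670e+00]
```

View pics/w1.png

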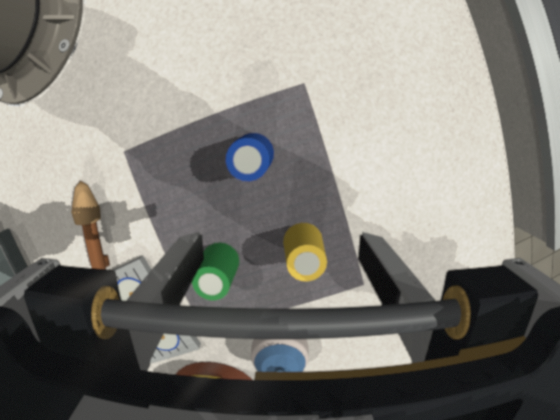

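The cup tops are seen at blue (248,158), green (211,284), yellow (306,264), matching the predictions within a few pixels.

Run:
```python
from h import *
a,b,w=load('scene0'),load('side0'),load('w1')
P={'blue':((586,178),(205,149),(248,158)),'green':((542,263),(258,170),(211,284)),'yellow':((636,258),(259,143),(306,264))}
for k,(s,t,u) in P.items():
    x,e=tri(ray(a,s[0]*.7,s[1]*.7),ray(b,*t),ray(w,*u,True)); print(k,np.round(x,4),np.round(e,4),np.round(onz(w,*u,.085,True),4))
s=np.array(robot.read_state()['tcp_pos'])
go([.378,.332,.15])
```

```text
blue [0.381  0.333  0.0845] [0.0032 0.005  0.0023] [0.3788 0.3338 0.085 ]
green [0.5248 0.2235 0.083 ] [0.0041 0.0039 0.0012] [0.524  0.2256 0.085 ]
yellow [0.5356 0.3583 0.0834] [0.0029 0.003  0.0007] [0.5349 0.3591 0.085 ]
shift [ 0.1513 -0.2028  0.7462] turn []
```

Run:
```python
from h import *
go([.38,.3335,.15],2.47)
```

```text
shift [ 0.1442 -0.1926  0.7462] turn [array([-2.000e-04, -1.000e-04,  2.225e-01]), array([ 2.0000e-04, -3.0000e-04, -1.7775e+00])]
```

```bash
python3 -m inch '[[[0,0,0.2225,0.144,-0.193,0.2,1],[0,0,0.2225,0.144,-0.193,0.4,1],[0,0,0.2225,0.144,-0.193,0.6,1],[0,0,0.2225,0.144,-0.193,0.746,1],[0,0,0.2225,0.144,-0.193,0.746,1],[0,0,0.2225,0.144,-0.193,0.9,1],[0,0,0.2225,0.144,-0.193,1,1],[0,0,0.2225,0.144,-0.193,1,1]]]'
python3 -m inch '[[[0,0,0,0,0,0.12,1],[0,0,0,0,0,0.24,1],[0,0,0,0,0,0.24,0.3],[0,0,0,0,0,0.24,0.3],[0,0,0,0,0,0.24,0.3],[0,0,0,0,0,0.24,0.3],[0,0,0,0,0,0.24,0.3],[0,0,0,0,0,0.24,0.3],[0,0,0,0,0,0.24,0.3],[0,0,0,0,0,0.24,0.3]]]' 12
python3 - <<'E'
from h import *
go([.665,-.055,.20],2.47)
E
```

```text
clock: 2.2
tcp_pos: [0.3799, 0.3322, 0.0981]
orientation: [-3.138, -0.0, 2.47]
wrist_force: [-1.6, 0.1, -0.2]
opening: 0.0941
grasp_force: 0.0
clock: 3.03
tcp_pos: [0.381, 0.3328, 0.0523]
orientation: [3.141, -0.0, 2.468]
wrist_force: [-2.1, -1.1, 11.0]
opening: 0.0557
grasp_force: 12.0
shift [-2.3191 -0.6295 -0.7394] turn [array([ 0.0005, -0.0001, -0.0011]), array([-2.0000e-04, -8.0000e-04,  1.9989e+00])]
```

```bash
python3 -m inch '[[[0,0,0,0,0,-0.2,0.3],[0,0,0,0,0,-0.4,0.3],[0,0,0,0,0,-0.6,0.3],[0,0,0,0,0,-0.74,0.3],[0,0,0,-0.2,0,-0.74,0.3],[0,0,0,-0.4,-0.1,-0.74,0.3],[0,0,0,-0.6,-0.2,-0.74,0.3],[0,0,0,-0.8,-0.25,-0.74,0.3],[0,0,0,-1,-0.3,-0.74,0.3]]]'
python3 -m inch '[[[0,0,0,-0.2,-0.06,0,0.3],[0,0,0,-0.4,-0.12,0,0.3],[0,0,0,-0.6,-0.18,0,0.3],[0,0,0,-0.8,-0.24,0,0.3],[0,0,0,-1,-0.3,0,0.3]]]'
python3 -m inch '[[[0,0,0,-0.2,-0.03,0,0.3],[0,0,0,-0.32,-0.03,0,0.3],[0,0,0,-0.32,-0.03,0,0.3],[0,0,0,-0.32,-0.03,0,0.3],[0,0,0,-0.32,-0.03,0,0.3]]]'
python3 - <<'E'
from h import *
im,p=snap('wrist','w2')
for X in [(.547,-.045,.02),(.535,.049,.02),(.641,-.035,.02),(.629,.061,.02)]: print(proj(p,X,True))
s=robot.read_state();print(s['tcp_pos'],s['orientation'])
cv2.imwrite('pics/w2b.png',cv2.resize(im[:,:,::-1],(800,600),interpolation=2))
E
```

```text
clock: 3.78
tcp_pos: [0.497, 0.163, 0.2001]
orientation: [3.141, -0.0, 2.469]
wrist_force: [0.5, 0.8, -1.2]
opening: 0.0553
grasp_force: 12.0
clock: 4.2
tcp_pos: [0.6161, -0.0081, 0.1998]
orientation: [3.141, 0.0, 2.469]
wrist_force: [1.6, 0.7, 0.1]
opening: 0.0547
grasp_force: 12.0
clock: 4.62
tcp_pos: [0.6611, -0.0505, 0.1993]
orientation: [-3.141, -0.001, 2.468]
wrist_force: [0.1, 0.3, -0.9]
opening: 0.0553
grasp_force: 12.0
[219.14144071 105.978128  ]
[279.14421907  44.62881924]
[279.59945996 165.54888346]
[341.06105919 104.12355575]
[ 0.66101692 -0.04994254  0.19943876] [ 3.14153289e+00 -7.59623196e-04  2.46916355e+00]
```

View pics/w2b.png

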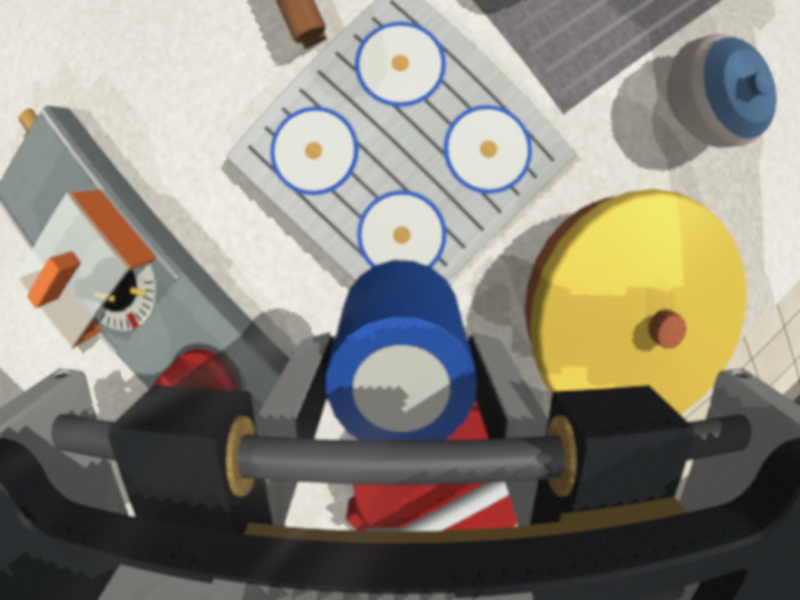

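The jets are at (400,62), (313,150), (488,149), (402,235) in this enlarged view. The held cup's top is centred at (401,388), and the fin, mark and pointer are visible at the left.

Run:
```python
from h import *
a,b,w=load('scene0'),load('side0'),load('w2')
P={'j0':((360,324),(274,261),(313,150)),'j1':((422,309),(266,233),(400,62)),'j2':((375,382),(315,255),(402,235)),'j3':((441,366),(304,228),(488,149))}
Q=[]
for k,(s,t,u) in P.items():
    x,e=tri(ray(a,s[0]*.7,s[1]*.7),ray(b,*t),ray(w,u[0]*.7,u[1]*.7,True)); y=onz(w,u[0]*.7,u[1]*.7,.02,True);Q.append(y);print(k,np.round(x,4),np.round(y,4),np.round(e,4))
Q=np.array(Q);m=Q.mean(0);d=(Q[2]+Q[3]-Q[0]-Q[1])[:2];yaw=np.arctan2(d[1],d[0]);print('plate',m,yaw)
c,s_=np.cos(yaw),np.sin(yaw)
J={}
for i,(x,y) in enumerate([(-1,-1),(-1,1),(1,-1),(1,1)]):
    J[i]=m[:2]+.0475*np.array([c*x-s_*y,s_*x+c*y]); print(i,J[i].round(4))
S=robot.read_state();o=onz(w,401*.7,388*.7,.232,True)[:2]-S['tcp_pos'][:2];print('cup-tcp',o)
go([*J[3],.073],2.47)
```

```text
j0 [ 0.5464 -0.0445  0.0189] [ 0.5461 -0.0443  0.02  ] [0.0025 0.0029 0.0005]
j1 [0.5347 0.0502 0.0176] [0.5345 0.0506 0.02  ] [0.0024 0.0033 0.001 ]
j2 [ 0.6411 -0.0337  0.0199] [ 0.6413 -0.0327  0.02  ] [0.0024 0.0025 0.001 ]
j3 [0.6295 0.0613 0.0173] [0.6295 0.0614 0.02  ] [0.0021 0.0023 0.0006]
plate [0.58785534 0.00873475 0.02      ] 0.1170888691068593
0 [ 0.5462 -0.044 ]
1 [0.5351 0.0504]
2 [ 0.6406 -0.0329]
3 [0.6295 0.0615]
cup-tcp [4.64139654e-05 3.06595077e-04]
shift [0.4698 0.3375 0.6326] turn [array([ 0.    , -0.0005, -0.0005]), array([-8.0000e-04, -1.0000e-04,  1.9995e+00])]
```

Run:
```python
from h import *
a,b,w=load('scene0'),load('side0'),load('w2')
k=lambda s,t,u:tri(*([ray(a,s[0]*.7,s[1]*.7),ray(b,*t)]+([ray(w,u[0]*.7,u[1]*.7,True)] if u else [])))
print('knob',k((495,480),(379,198),(668,328)))
print('potrim near', onz(w,535*.7,270*.7,.08,True), onz(w,590*.7,205*.7,.08,True))
print('fin',k((203,271),(251,303),(56,275)))
print('squeezer end',onz(w,315*.7,40*.7,.025,True))
go([.5462,-.044,.073],2.47)
```

```text
knob (array([0.81207298, 0.087822  , 0.08173412]), [np.float64(0.0031619346146952564), np.float64(0.003669500123644933), np.float64(0.0016239169318330833)])
potrim near [0.70889605 0.02791757 0.08      ] [0.69678127 0.08559655 0.08      ]
fin (array([ 0.49085552, -0.23760223,  0.1178555 ]), [np.float64(0.0074289676069091036), np.float64(0.0017533890690564905), np.float64(0.006781359298151155)])
squeezer end [0.47904669 0.01170226 0.025     ]
shift [ 0.4671 -0.3344  0.6325] turn [array([ 0.    , -0.0005, -0.0005]), array([-8.0000e-04, -1.0000e-04,  1.9995e+00])]
```

```bash
python3 -m inch '[[[0,0,0,0.16,-0.11,0,0.3],[0,0,0,0.32,-0.22,0,0.3],[0,0,0,0.467,-0.334,0,0.3],[0,0,0,0.467,-0.334,0.15,0.3],[0,0,0,0.467,-0.334,0.3,0.3],[0,0,0,0.467,-0.334,0.45,0.3],[0,0,0,0.467,-0.334,0.57,0.3],[0,0,0,0.467,-0.334,0.61,0.3],[0,0,0,0.467,-0.334,0.633,0.3],[0,0,0,0.467,-0.334,0.633,0.3],[0,0,0,0.467,-0.334,0.633,0.3]]]'
python3 -m inch '[[[0,0,0,0,0,0,0.8],[0,0,0,0,0,0,0.8],[0,0,0,0,0,0,0.8],[0,0,0,0,0,0,0.8],[0,0,0,0,0,-0.2,0.8],[0,0,0,0,0,-0.4,0.8],[0,0,0,0,0,-0.55,0.8],[0,0,0,0,0,-0.7,0.8],[0,0,0,0,0,-0.7,0.8]]]'
python3 - <<'E'
from h import *
im,p=snap('wrist','w3');im,p=snap('scene','s3')
go([.5248,.2248,.15],2.47)
E
```

```text
clock: 5.58
tcp_pos: [0.5475, -0.0446, 0.074]
orientation: [3.141, 0.001, 2.469]
wrist_force: [-0.4, 0.0, 0.1]
opening: 0.0553
grasp_force: 12.0
clock: 6.33
tcp_pos: [0.5494, -0.0453, 0.2185]
orientation: [3.136, 0.005, 2.468]
wrist_force: [0.3, -0.2, 0.9]
opening: 0.0751
grasp_force: 0.0
shift [0.9293 0.9823 0.3206] turn [array([ 0.0013,  0.0009, -0.001 ]), array([ 1.400e-03, -2.100e-03,  1.999e+00])]
```

```bash
python3 -m inch '[[[0,0,0,0.13,0.14,0,1],[0,0,0,0.26,0.28,0,1],[0,0,0,0.4,0.42,0,1],[0,0,0,0.53,0.56,0,1],[0,0,0,0.67,0.7,0,1],[0,0,0,0.8,0.84,0,1],[0,0,0,0.93,0.98,0,1],[0,0,0,0.93,0.98,0.1,1],[0,0,0,0.93,0.98,0.32,1],[0,0,0,0.93,0.98,0.32,1],[0,0,0,0.93,0.98,0.32,1]]]'
python3 - <<'E'
from h import *
s=robot.read_state();print(s['tcp_pos'],s['clock'])
go([.5248,.2248,.052],2.47)
E
```

```text
clock: 7.35
tcp_pos: [0.522, 0.2231, 0.1466]
orientation: [-3.136, -0.001, 2.468]
wrist_force: [0.1, 0.3, 0.9]
opening: 0.0944
grasp_force: 0.0
[0.52202631 0.22309256 0.14664413] 7.35
shift [-0.0062  0.018   0.4731] turn [array([-0.0037, -0.0009, -0.0014]), array([-1.5000e-03,  5.7000e-03,  1.9986e+00])]
```

```bash
python3 -m inch '[[[0,0,0,-0.006,0.018,0.15,1],[0,0,0,-0.006,0.018,0.3,1],[0,0,0,-0.006,0.018,0.44,1],[0,0,0,-0.006,0.018,0.473,1],[0,0,0,-0.006,0.018,0.473,0.3],[0,0,0,-0.006,0.018,0.473,0.3],[0,0,0,-0.006,0.018,0.473,0.3],[0,0,0,-0.006,0.018,0.473,0.3],[0,0,0,-0.006,0.018,0.473,0.3],[0,0,0,-0.006,0.018,0.473,0.3],[0,0,0,-0.006,0.018,0.473,0.3]]]'
python3 -m inch '[[[0,0,0,0,0,-0.2,0.3],[0,0,0,0,0,-0.4,0.3],[0,0,0,0,0,-0.6,0.3],[0,0,0,0,0,-0.74,0.3],[0,0,0,-0.2,-0.08,-0.74,0.3],[0,0,0,-0.4,-0.15,-0.74,0.3],[0,0,0,-0.6,-0.22,-0.74,0.3],[0,0,0,-0.8,-0.3,-0.74,0.3],[0,0,0,-0.918,-0.312,-0.74,0.3],[0,0,0,-0.918,-0.312,-0.74,0.3],[0,0,0,-0.918,-0.312,-0.74,0.3]]]'
python3 - <<'E'
from h import *
im,p=snap('wrist','w4')
go([.6295,.0615,.073],2.47)
o=im[180:360,180:380,::-1];o2=cv2.resize(o,(600,540),interpolation=2);cv2.imwrite('pics/w4c.png',o2)
E
```

```text
clock: 8.27
tcp_pos: [0.5271, 0.2264, 0.055]
orientation: [3.141, 0.0, 2.468]
wrist_force: [-2.3, -2.3, 9.3]
opening: 0.0555
grasp_force: 12.0
clock: 9.18
tcp_pos: [0.632, 0.0613, 0.202]
orientation: [-3.141, 0.0, 2.465]
wrist_force: [-0.2, 0.1, -1.7]
opening: 0.0552
grasp_force: 12.0
shift [ 0.0027 -0.0111  0.645 ] turn [array([-0.0003, -0.0003, -0.0017]), array([-4.0000e-04,  4.0000e-04,  1.9983e+00])]
```

View pics/w4c.png

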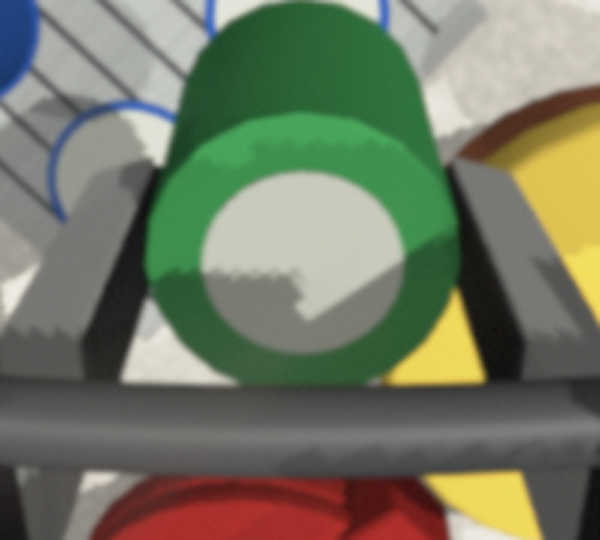

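The held green cup's disc is centred at crop (303,262), that is pixel (281,267), about 4 px from where the blue one sat.

Run:
```python
from h import *
w=load('w4');S=robot.read_state()
o=onz(w,281,267.3,S['tcp_pos'][2]+.030,True)[:2]-S['tcp_pos'][:2];print('cup-tcp',o)
o=onz(load('w2'),280.7,271.6,.232,True);print(o)
c=onz(w,281,267.3,S['tcp_pos'][2]+.030,True)[:2]-S['tcp_pos'][:2]
go([.6295-c[0],.0615-c[1],.0755],2.47)
```

```text
cup-tcp [-1.27273523e-04  4.15926403e-05]
[ 0.66106333 -0.04963595  0.232     ]
shift [ 0.0021 -0.0109  0.6325] turn [array([-0.0003, -0.0003, -0.0017]), array([-4.0000e-04,  4.0000e-04,  1.9983e+00])]
```

```bash
python3 -m inch '[[[0,0,0,0.002,-0.011,0.15,0.3],[0,0,0,0.002,-0.011,0.3,0.3],[0,0,0,0.002,-0.011,0.45,0.3],[0,0,0,0.002,-0.011,0.58,0.3],[0,0,0,0.002,-0.011,0.62,0.3],[0,0,0,0.002,-0.011,0.633,0.3],[0,0,0,0.002,-0.011,0.633,0.3],[0,0,0,0.002,-0.011,0.633,0.3],[0,0,0,0.002,-0.011,0.633,0.8],[0,0,0,0.002,-0.011,0.633,0.8],[0,0,0,0.002,-0.011,0.633,0.8],[0,0,0,0.002,-0.011,0.633,0.8]]]'
python3 -m inch '[[[0,0,0,0,0,-0.2,0.8],[0,0,0,0,0,-0.4,0.8],[0,0,0,0,0,-0.6,0.8],[0,0,0,0,0,-0.75,0.8],[0,0,0,0.2,0.12,-0.75,1],[0,0,0,0.4,0.24,-0.75,1],[0,0,0,0.6,0.36,-0.75,1],[0,0,0,0.8,0.48,-0.75,1],[0,0,0,1,0.6,-0.75,1]]]'
python3 -m inch '[[[0,0,0,0.15,0.14,0,1],[0,0,0,0.29,0.27,0,1],[0,0,0,0.29,0.27,0,1],[0,0,0,0.29,0.27,0.1,1],[0,0,0,0.29,0.27,0.2,1],[0,0,0,0.29,0.27,0.34,1],[0,0,0,0.29,0.27,0.34,1],[0,0,0,0.29,0.27,0.34,1]]]'
python3 - <<'E'
from h import *
go([.5356,.3588,.052],2.47)
E
```

```text
clock: 10.23
tcp_pos: [0.6301, 0.0617, 0.0762]
orientation: [3.141, 0.0, 2.468]
wrist_force: [0.1, 0.3, -0.5]
opening: 0.0743
grasp_force: 0.0
clock: 10.98
tcp_pos: [0.556, 0.2585, 0.2262]
orientation: [3.141, 0.0, 2.468]
wrist_force: [1.0, 0.9, -1.0]
opening: 0.0939
grasp_force: 0.0
clock: 11.65
tcp_pos: [0.5449, 0.3346, 0.1572]
orientation: [-3.139, -0.0, 2.468]
wrist_force: [-0.3, -0.3, 1.2]
opening: 0.0939
grasp_force: 0.0
shift [0.1119 0.0669 0.526 ] turn [array([-0.0015, -0.0002, -0.0013]), array([-3.0000e-04,  2.3000e-03,  1.9987e+00])]
```

```bash
python3 -m inch '[[[0,0,0,0.112,0.067,0,1],[0,0,0,0.112,0.067,0.15,1],[0,0,0,0.112,0.067,0.3,1],[0,0,0,0.112,0.067,0.45,1],[0,0,0,0.112,0.067,0.526,1],[0,0,0,0.112,0.067,0.526,1],[0,0,0,0.112,0.067,0.526,0.3],[0,0,0,0.112,0.067,0.526,0.3],[0,0,0,0.112,0.067,0.526,0.3],[0,0,0,0.112,0.067,0.526,0.3],[0,0,0,0.112,0.067,0.526,0.3],[0,0,0,0.112,0.067,0.526,0.3]]]'
python3 -m inch '[[[0,0,0,0,0,-0.2,0.3],[0,0,0,0,0,-0.4,0.3],[0,0,0,0,0,-0.6,0.3],[0,0,0,0,0,-0.75,0.3],[0,0,0,0,0,-0.75,0.3],[0,0,0,-0.16,-0.12,-0.75,0.3],[0,0,0,-0.32,-0.24,-0.75,0.3],[0,0,0,-0.48,-0.36,-0.75,0.3],[0,0,0,-0.64,-0.48,-0.75,0.3],[0,0,0,-0.8,-0.6,-0.75,0.3],[0,0,0,-0.815,-0.603,-0.75,0.3],[0,0,0,-0.815,-0.603,-0.75,0.3]]]'
python3 -m inch '[[[0,0,0,-0.16,-0.12,0,0.3],[0,0,0,-0.32,-0.24,0,0.3],[0,0,0,-0.48,-0.36,0,0.3],[0,0,0,-0.64,-0.48,0,0.3],[0,0,0,-0.8,-0.6,0,0.3],[0,0,0,-0.815,-0.603,0,0.3],[0,0,0,-0.815,-0.603,0,0.3],[0,0,0,-0.815,-0.603,0,0.3]]]'
python3 - <<'E'
from h import *
im,p=snap('wrist','w5')
go([.6406,-.0329,.073],2.47)
cv2.imwrite('pics/w5b.png',cv2.resize(im[:,:,::-1],(800,600),interpolation=2))
E
```

```text
clock: 12.65
tcp_pos: [0.5364, 0.3598, 0.0531]
orientation: [3.141, 0.0, 2.468]
wrist_force: [0.1, -0.7, 0.9]
opening: 0.0571
grasp_force: 0.5
clock: 13.65
tcp_pos: [0.5892, 0.1605, 0.2027]
orientation: [-3.142, 0.001, 2.463]
wrist_force: [-0.3, 1.2, -0.8]
opening: 0.0552
grasp_force: 12.0
clock: 14.32
tcp_pos: [0.6406, -0.0311, 0.202]
orientation: [-3.141, -0.001, 2.469]
wrist_force: [-0.8, 0.2, -0.7]
opening: 0.0555
grasp_force: 12.0
shift [-0.0086 -0.01    0.6456] turn [array([ 0.0001, -0.0005,  0.    ]), array([ 8.e-04,  1.e-04, -2.e+00])]
```

View pics/w5b.png

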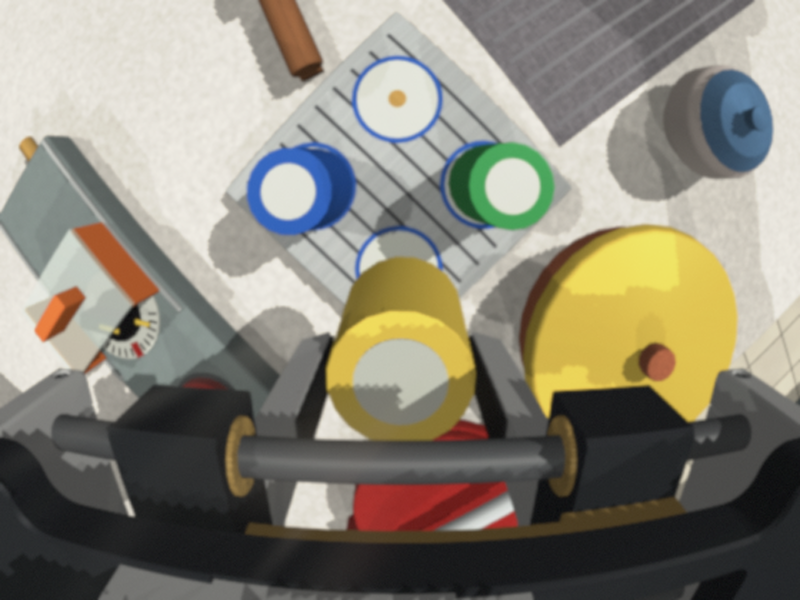

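Blue's top is at (289,191) and green's at (513,186). The held yellow cup is centred at (400,381).

Run:
```python
from h import *
w=load('w5');S=robot.read_state()
print(onz(w,289*.7,191*.7,.105,True),onz(w,513*.7,186*.7,.105,True))
c=onz(w,400*.7,381*.7,S['tcp_pos'][2]+.032,True)[:2]-S['tcp_pos'][:2];print(c)
```

```text
[ 0.54857957 -0.04290012  0.105     ] [0.63016025 0.06426543 0.105     ]
[-0.00207163  0.00129066]
```

```bash
python3 -m inch '[[[0,0,0,-0.015,-0.007,0.15,0.3],[0,0,0,-0.015,-0.007,0.3,0.3],[0,0,0,-0.015,-0.007,0.45,0.3],[0,0,0,-0.015,-0.007,0.58,0.3],[0,0,0,-0.015,-0.007,0.62,0.3],[0,0,0,-0.015,-0.007,0.642,0.3],[0,0,0,-0.015,-0.007,0.642,0.3],[0,0,0,-0.015,-0.007,0.642,0.3],[0,0,0,-0.015,-0.007,0.642,0.8],[0,0,0,-0.015,-0.007,0.642,0.8],[0,0,0,-0.015,-0.007,0.642,0.8],[0,0,0,-0.015,-0.007,0.642,0.8]]]'
python3 -m inch '[[[0,0,0,0,0,-0.2,0.8],[0,0,0,0,0,-0.4,0.8],[0,0,0,0,0,-0.6,0.8],[0,0,0,0,0,-0.75,0.8],[0,0,0,0,0,-0.9,0.8],[0,0,0,0,0,-0.9,0.8]]]'
python3 - <<'E'
from h import *
w=load('w5')
A=onz(w,72*.7,138*.7,.04,True);B=onz(w,225*.7,305*.7,.04,True);print(A,B,np.arctan2(B[1]-A[1],B[0]-A[0]))
for v in [(60,313)]: print(onz(w,v[0]*.7,v[1]*.7,.119,True))
print(onz(w,137*.7,350*.7,.04,True),onz(w,148*.7,323*.7,.04,True))
go([.62,-.24,.25],1.6)
E
```

```text
clock: 15.37
tcp_pos: [0.6422, -0.035, 0.0744]
orientation: [3.141, 0.0, 2.468]
wrist_force: [-0.1, 0.0, 0.4]
opening: 0.0749
grasp_force: 0.0
clock: 15.87
tcp_pos: [0.6444, -0.0357, 0.2604]
orientation: [3.136, 0.006, 2.468]
wrist_force: [-0.2, 0.4, 0.2]
opening: 0.0751
grasp_force: 0.0
[ 0.36647832 -0.17688056  0.04      ] [ 0.57296744 -0.15677736  0.04      ] 0.0970513330182041
[ 0.49460958 -0.23052551  0.119     ]
[ 0.54791877 -0.25618658  0.04      ] [ 0.53838889 -0.22698068  0.04      ]
shift [-0.5419 -0.8748  0.05  ] turn [array([0.0049, 0.0018, 0.5524]), array([-0.0022,  0.0059, -1.4476])]
```

Run:
```python
from h import *
go([.54,-.33,.25],1.63)
```

```text
shift [-0.5101 -1.4761  0.0465] turn [array([0.0048, 0.0018, 0.5333]), array([-0.0023,  0.0059, -1.4667])]
```

```bash
python3 -m inch '[[[0,0,0,-0.05,-0.15,0.05,1],[0,0,0,-0.1,-0.3,0.05,1],[0,0,0,-0.15,-0.45,0.05,1],[0,0,0,-0.2,-0.6,0.05,1],[0,0,0,-0.255,-0.74,0.05,1],[0,0,0,-0.255,-0.74,0.05,1]]]'
python3 -m inch '[[[0,0,0.07,-0.05,-0.15,0,1],[0,0,0.14,-0.1,-0.3,0,1],[0,0,0.21,-0.15,-0.45,0,1],[0,0,0.28,-0.2,-0.6,0,1],[0,0,0.35,-0.255,-0.74,0,1],[0,0,0.42,-0.255,-0.74,0,1],[0,0,0.49,-0.255,-0.74,0,1],[0,0,0.533,-0.255,-0.74,0,1],[0,0,0.533,-0.255,-0.74,0,1],[0,0,0.533,-0.255,-0.74,0,1]]]'
python3 - <<'E'
from h import *
im,p=snap('wrist','w6')
s=robot.read_state();print(s['tcp_pos'],s['orientation'],s['joint_pos'][6])
cv2.imwrite('pics/w6b.png',cv2.resize(im[:,:,::-1],(800,600),interpolation=2))
E
```

```text
clock: 16.37
tcp_pos: [0.5871, -0.1892, 0.2446]
orientation: [-3.14, 0.001, 2.461]
wrist_force: [-1.3, -0.9, 0.0]
opening: 0.0941
grasp_force: 0.0
clock: 17.2
tcp_pos: [0.5374, -0.3299, 0.244]
orientation: [-3.141, 0.0, 1.634]
wrist_force: [0.5, 0.0, 0.2]
opening: 0.0942
grasp_force: 0.0
[ 0.53737522 -0.32990242  0.24401504] [-3.14145240e+00  4.56362915e-05  1.63416867e+00] 0.7888409486708585
```

View pics/w6b.png

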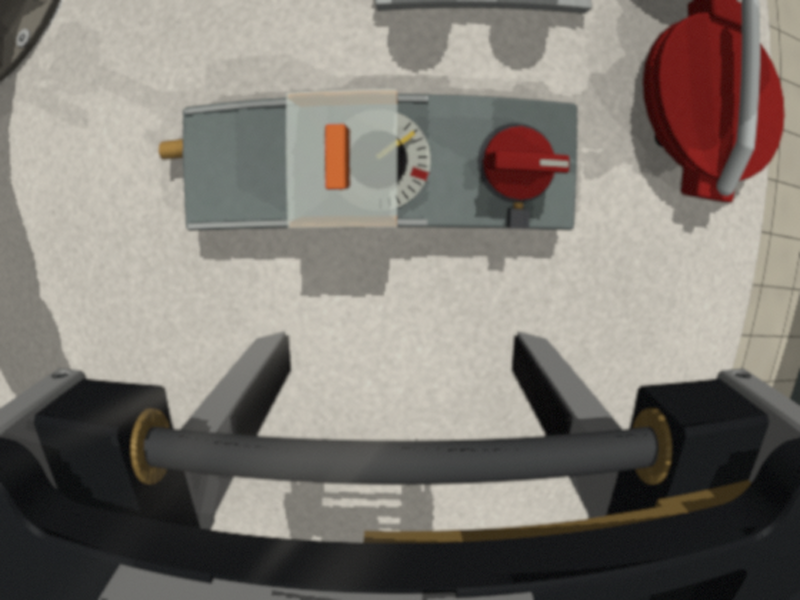

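This view shows the console squarely. Its corners are (185,106), (187,228), (575,228), (577,102), the fin top (336,156), the pointer tip (413,133), the red mark (420,175) and the valve bar (488,160) to (569,163).

Run:
```python
from h import *
a,b,w=load('scene0'),load('side0'),load('w6')
o=lambda u,v,z:onz(w,u*.7,v*.7,z,True)[:2]
C=np.array([o(185,106,.04),o(187,228,.04),o(575,228,.04),o(577,102,.04)])
L=np.array([[-.175,.056],[-.175,-.056],[.17,-.056],[.17,.056]])
# rigid fit
Cm,Lm=C.mean(0),L.mean(0);H=(L-Lm).T@(C-Cm);yaw=np.arctan2(H[0,1]-H[1,0],H[0,0]+H[1,1]);Rm=np.array([[np.cos(yaw),-np.sin(yaw)],[np.sin(yaw),np.cos(yaw)]])
t=Cm-Rm@Lm;print('console',t,yaw,'res',(C-(L@Rm.T+t)).round(4).tolist())
loc=lambda q:(Rm.T@(np.array(q)-t)).round(4)
f=o(336.5,156,.119);print('fin',f,loc(f))
v=o(528,162,.089);print('valve bar mid',v,loc(v),'pred axis',t+Rm@[.115,0])
for n,q in [('mark',o(420,175,.04)),('ptr',o(413,133,.048)),('ptr0',o(378,158,.075))]: print(n,loc(q),np.degrees(np.arctan2(*loc(q)[::-1])))
# check in other views
for X in [(*f,.119)]: print(proj(a,X)/.7,proj(b,X))
print(proj(a,[*(t+Rm@[.115,0]),.089])/.7,proj(b,[*(t+Rm@[.115,0]),.089]))
go([*f,.16],np.pi/2+yaw)
```

```text
console [ 0.51499934 -0.24371019] 0.05936876333752009 res [[0.0032, -0.0013], [0.0018, 0.0016], [-0.002, 0.001], [-0.0031, -0.0013]]
fin [ 0.4903539  -0.24649285] [-0.0248 -0.0013]
valve bar mid [ 0.62443898 -0.2393735 ] [ 0.1095 -0.0022] pred axis [ 0.62979673 -0.2368868 ]
mark [ 0.0327 -0.0141] -23.32535088097586
ptr [0.0266 0.0199] 36.80090817947056
ptr0 [ 0.0001 -0.0014] -85.91438322002513
[200.99396072 274.06957086] [250.31393919 307.66901455]
[213.78550835 376.66701422] [328.21575995 308.99649006]
shift [ 0.4311 -0.2082  0.4201] turn [array([-0.0001,  0.    ,  0.0025]), array([-0.0000e+00, -1.0000e-04, -1.9975e+00])]
```

```bash
python3 -m inch '[[[0,0,0.0025,0.15,-0.07,0.1,0.5],[0,0,0.0025,0.3,-0.14,0.25,0.5],[0,0,0.0025,0.431,-0.208,0.42,0.5],[0,0,0.0025,0.431,-0.208,0.42,0.5],[0,0,0.0025,0.431,-0.208,0.55,0.5],[0,0,0.0025,0.431,-0.208,0.65,0.5],[0,0,0.0025,0.431,-0.208,0.73,0.5],[0,0,0.0025,0.431,-0.208,0.73,0.5]]]'
python3 - <<'E'
from h import *
go([.4904,-.2465,.097],np.pi/2+.0594)
E
```

```text
clock: 17.92
tcp_pos: [0.4894, -0.246, 0.0958]
orientation: [-3.138, -0.001, 1.629]
wrist_force: [-1.2, 0.4, 0.5]
opening: 0.0477
grasp_force: 0.0
shift [-0.003   0.0047 -0.0058] turn [array([-0.0021, -0.0006, -0.0005]), array([-9.0000e-04,  3.3000e-03,  1.9995e+00])]
```

```bash
python3 -m inch '[[[0,0,0,0,0,0,0],[0,0,0,0,0,0,0],[0,0,0,0,0,0,0],[0,0,0,0,0,0,0],[0,0,0,0,0,0,0],[0,0,0,0,0,0,0],[0,0,0,0,0,0,0],[0,0,0,0,0,0,0]]]' 15
python3 -m inch '[[[0,0,0,0,-0.08,0,0],[0,0,0,0,-0.16,0,0],[0,0,0,0,-0.24,0,0],[0,0,0,0,-0.32,0,0],[0,0,0,0,-0.4,0,0],[0,0,0,0,-0.44,0,0],[0,0,0,0,-0.46,0,0],[0,0,0,0,-0.475,0,0],[0,0,0,0,-0.485,0,0],[0,0,0,0,-0.49,0,0],[0,0,0,0,-0.49,0,0]]]'
python3 - <<'E'
from h import *
s=robot.read_state();print(s['tcp_pos'],s['wrist_force'])
E
```

```text
clock: 18.58
tcp_pos: [0.4907, -0.2467, 0.0986]
orientation: [3.141, -0.0, 1.627]
wrist_force: [-2.0, 0.7, 7.7]
opening: 0.0139
grasp_force: 15.0
clock: 19.5
tcp_pos: [0.3937, -0.2524, 0.0986]
orientation: [3.14, 0.001, 1.627]
wrist_force: [0.0, -0.8, 10.5]
opening: 0.0142
grasp_force: 15.0
[ 0.39372768 -0.25242188  0.09857577] [ 0.02311188 -0.80872497 10.52484057]
```

```bash
python3 -m inch '[[[0,0,0,0,-0.01,0,0],[0,0,0,0,-0.02,0,0],[0,0,0,0,-0.02,0,0]]]'
python3 -m inch '[[[0,0,0,0,0,0,0.5],[0,0,0,0,0,0,0.5],[0,0,0,0,0,0,0.5],[0,0,0,0,0,-0.2,0.5],[0,0,0,0,0,-0.4,0.5],[0,0,0,0,0,-0.6,0.8],[0,0,0,0,0,-0.75,1],[0,0,0,0.0,0.15,-0.75,1],[0,0,0,0,0.3,-0.75,1],[0,0,0,-0.15,0.4,-0.75,1],[0,0,0,-0.3,0.5,-0.75,1],[0,0,0,-0.3,0.5,-0.75,1]]]'
python3 - <<'E'
from h import *
im,p=snap('wrist','w7')
s=robot.read_state();print(s['tcp_pos'],s['orientation'])
cv2.imwrite('pics/w7b.png',cv2.resize(im[40:250,80:360,::-1],(800,600),interpolation=2))
E
```

```text
clock: 19.75
tcp_pos: [0.3934, -0.2525, 0.0988]
orientation: [3.135, 0.003, 1.629]
wrist_force: [25.4, -0.5, -21.2]
opening: 0.0136
grasp_force: 15.0
clock: 20.75
tcp_pos: [0.4941, -0.3101, 0.2467]
orientation: [-3.138, 0.003, 1.627]
wrist_force: [-1.9, 0.9, -0.3]
opening: 0.0905
grasp_force: 0.0
[ 0.49226828 -0.30883013  0.24668387] [-3.13760656e+00  2.13450691e-03  1.62501886e+00]
```

View pics/w7b.png

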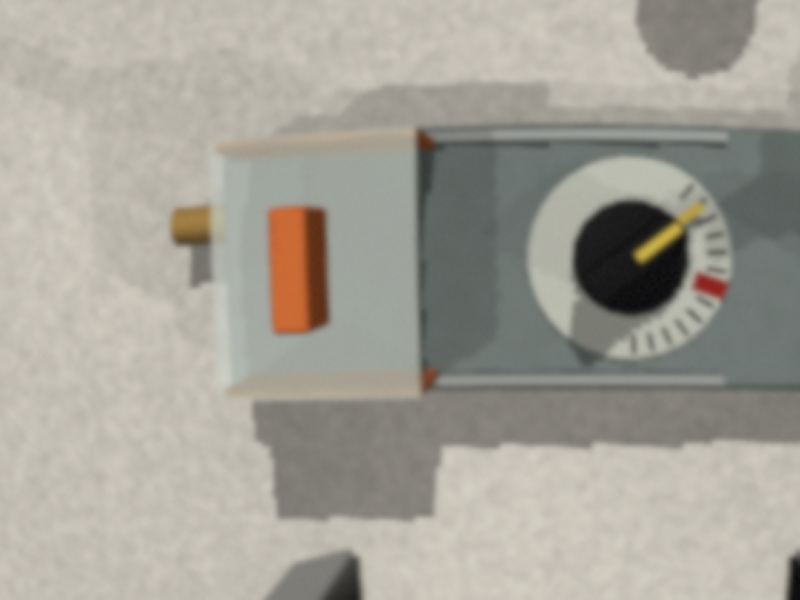

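The guard is parked (fin at (290,270)) and the stop was felt. Ring centre is (630,257), pointer line runs from (640,257) to (702,206), mark is at (711,286).

Run:
```python
from h import *
w=load('w7');o=lambda u,v,z:onz(w,80+u/2.857,40+v/2.857,z,True)[:2]
y=.0594
c=o(630,257,.041);d=o(631,257,.048);print('ring',c,'disc',d)
m=o(711,286,.041);print('mark',np.linalg.norm(m-c),np.degrees(np.arctan2(*(m-c)[::-1])))
for z in(.048,.055,.06,.075):
    p=o(702,206,z);q=p-c;print(z,np.linalg.norm(q),np.degrees(np.arctan2(*q[::-1])))
for z in (.048,.075):
  p=o(702,206,z);r=o(640,257,z);q=p-r;print(z,r,np.degrees(np.arctan2(*q[::-1])))
```

```text
ring [ 0.51343989 -0.24510116] disc [ 0.51343401 -0.24492001]
mark 0.0357182269389491 -15.705608853543653
0.048 0.035802078857432806 40.03858551502656
0.055 0.03492274876087334 40.676725685881365
0.06 0.034297424562639074 41.15253265266969
0.075 0.032436734672081975 42.6895205193742
0.048 [ 0.51706682 -0.24468038] 43.552020346232766
0.075 [ 0.5151995  -0.24410202] 43.55202034623269
```

Run:
```python
from h import *
go([.5134,-.2451,.054],np.radians(41.5))
```

```text
shift [0.3145 0.1266 0.9623] turn [array([-0.0018,  0.0024,  0.5734]), array([-0.0029, -0.0021, -1.4266])]
```

```bash
python3 -m inch '[[[0,0,0.07,0.1,0.04,0,0.5],[0,0,0.14,0.2,0.08,0,0.5],[0,0,0.22,0.315,0.127,0,0.5],[0,0,0.3,0.315,0.127,0,0.5],[0,0,0.38,0.315,0.127,0.1,0.5],[0,0,0.46,0.315,0.127,0.2,0.5],[0,0,0.53,0.315,0.127,0.4,0.5],[0,0,0.573,0.315,0.127,0.55,0.5],[0,0,0.573,0.315,0.127,0.7,0.5],[0,0,0.573,0.315,0.127,0.7,0.5],[0,0,0.573,0.315,0.127,0.7,0.5]]]'
python3 - <<'E'
from h import *
go([.5134,-.2451,.054],np.radians(41.5))
E
```

```text
clock: 21.72
tcp_pos: [0.5125, -0.242, 0.1079]
orientation: [-3.139, 0.002, 0.727]
wrist_force: [0.7, -0.3, 1.1]
opening: 0.0467
grasp_force: 0.0
shift [-0.0068  0.0152  0.2695] turn [array([-0.0014,  0.001 ,  0.0017]), array([-1.6000e-03, -2.2000e-03, -1.9983e+00])]
```

```bash
python3 -m inch '[[[0,0,0,-0.007,0.015,0.1,0.5],[0,0,0,-0.007,0.015,0.2,0.5],[0,0,0,-0.007,0.015,0.265,0.5],[0,0,0,-0.007,0.015,0.265,0.5],[0,0,0,-0.007,0.015,0.265,0],[0,0,0,-0.007,0.015,0.265,0],[0,0,0,-0.007,0.015,0.265,0],[0,0,0,-0.007,0.015,0.265,0],[0,0,0,-0.007,0.015,0.265,0],[0,0,0,-0.007,0.015,0.265,0],[0,0,0,-0.007,0.015,0.265,0]]]' 15
python3 - <<'E'
from h import *
go([.5134,-.2451,.054],np.radians(-15.7))
E
```

```text
clock: 22.63
tcp_pos: [0.5146, -0.2452, 0.0556]
orientation: [-3.141, -0.001, 0.727]
wrist_force: [-3.6, 3.3, 10.3]
opening: 0.0138
grasp_force: 15.0
shift [-0.0044 -0.0043  0.0078] turn [array([-6.000e-04, -1.000e-04,  6.373e-01]), array([ 1.0000e-04, -6.0000e-04, -1.3627e+00])]
```

```bash
python3 -m inch '[[[0,0,0.06,0,0,0,0],[0,0,0.12,0,0,0,0],[0,0,0.19,0,0,0,0],[0,0,0.26,0,0,0,0],[0,0,0.33,0,0,0,0],[0,0,0.4,0,0,0,0],[0,0,0.47,0,0,0,0],[0,0,0.54,0,0,0,0],[0,0,0.6,0,0,0,0],[0,0,0.637,0,0,0,0],[0,0,0.637,0,0,0,0],[0,0,0.637,0,0,0,0]]]'
python3 -m inch '[[[0,0,0,0,0,0,0.5],[0,0,0,0,0,0,0.5],[0,0,0,0,0,0,0.5],[0,0,0,0,0,0,0.5],[0,0,0,0,0,-0.2,0.5],[0,0,0,0,0,-0.4,0.5],[0,0,0,0,0,-0.6,0.5],[0,0,0,0,0,-0.8,0.5],[0,0,0,-0.15,0,-0.9,0.5],[0,0,0,-0.3,0,-0.95,0.5],[0,0,0,-0.4,0,-0.95,0.5],[0,0,0,-0.4,0,-0.95,0.5]]]'
python3 - <<'E'
from h import *
im,p=snap('wrist','w8')
s=robot.read_state();print(s['tcp_pos'],s['orientation'],s['joint_pos'])
q=proj(p,[.5134,-.2451,.045],True);print(q)
u,v=np.round(q).astype(int);c=im[max(v-70,0):v+70,max(u-90,0):u+90,::-1];print(max(u-90,0),max(v-70,0),c.shape)
cv2.imwrite('pics/w8b.png',cv2.resize(c,None,fx=4,fy=4,interpolation=2))
E
```

```text
clock: 23.63
tcp_pos: [0.5149, -0.2463, 0.0556]
orientation: [3.14, -0.001, -0.274]
wrist_force: [-0.8, -3.0, 4.5]
opening: 0.0139
grasp_force: 15.0
clock: 24.63
tcp_pos: [0.435, -0.2239, 0.2451]
orientation: [-3.137, -0.001, -0.275]
wrist_force: [-0.1, -0.6, -0.1]
opening: 0.0471
grasp_force: 0.0
[ 0.43601022 -0.22317181  0.24514491] [-3.13589049e+00 -9.25656239e-04 -2.73791975e-01] [-0.8307438   0.20799411  1.3627369   2.00728218 -0.23487256  1.10259503
 -1.20935821]
[281.32781162 114.75932303]
191 45 (140, 180, 3)
```

View pics/w8b.png

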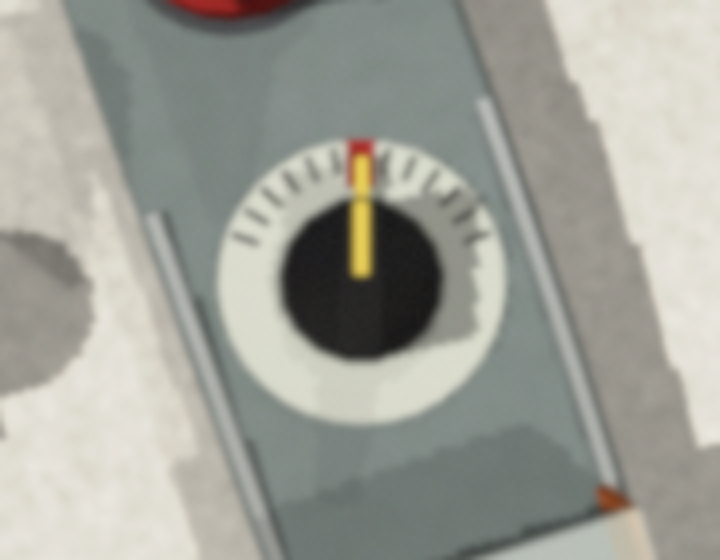

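The yellow pointer (361,210) points squarely at the red mark (361,150). Next is closing the guard.

```bash
python3 -m inch '[[[0,0,-0.08,0.03,0,0,0.5],[0,0,-0.16,0.03,0,0,0.5],[0,0,-0.24,0.03,0,0,0.5],[0,0,-0.32,0.03,0,0,0.5],[0,0,-0.4,0.03,0,0,0.5],[0,0,-0.48,0.03,0,0,0.5],[0,0,-0.56,0.03,0,0,0.5],[0,0,-0.64,0.03,0,0,0.5],[0,0,-0.7,0.03,0,0,0.5],[0,0,-0.7,0.03,0,0,0.5]]]'
python3 - <<'E'
from h import *
go([.3940,-.2525,.097],1.63)
print(robot.read_state()['joint_pos'])
E
```

```text
clock: 25.52
tcp_pos: [0.4438, -0.2255, 0.2448]
orientation: [-3.141, 0.001, 0.831]
wrist_force: [-0.3, 0.3, 0.2]
opening: 0.0469
grasp_force: 0.0
shift [-0.2671 -0.0924  0.7391] turn [array([-6.000e-04,  3.000e-04, -5.085e-01]), array([4.0000e-04, 8.0000e-04, 1.4915e+00])]
[-0.61170455  0.13424932  1.06148983  1.98773152 -0.13135249  1.09255124
 -0.23283418]
```

```bash
python3 -m inch '[[[0,0,-0.08,-0.1,-0.03,0,0.5],[0,0,-0.16,-0.2,-0.06,0,0.5],[0,0,-0.24,-0.267,-0.092,0,0.5],[0,0,-0.32,-0.267,-0.092,0,0.5],[0,0,-0.4,-0.267,-0.092,0.1,0.5],[0,0,-0.48,-0.267,-0.092,0.2,0.5],[0,0,-0.508,-0.267,-0.092,0.35,0.5],[0,0,-0.508,-0.267,-0.092,0.45,0.5],[0,0,-0.508,-0.267,-0.092,0.45,0.5],[0,0,-0.508,-0.267,-0.092,0.45,0.5]]]'
python3 - <<'E'
from h import *
go([.3940,-.2525,.097],1.63)
E
```

```text
clock: 26.35
tcp_pos: [0.3931, -0.2528, 0.1548]
orientation: [-3.138, 0.001, 1.62]
wrist_force: [0.2, 0.3, 1.7]
opening: 0.0472
grasp_force: 0.0
shift [0.0016 0.0055 0.2888] turn [array([-0.0021,  0.0005, -0.0066]), array([8.0000e-04, 3.3000e-03, 1.9934e+00])]
```

```bash
python3 -m inch '[[[0,0,-0.007,0.002,0.005,0.1,0.5],[0,0,-0.007,0.002,0.005,0.2,0.5],[0,0,-0.007,0.002,0.005,0.285,0.5],[0,0,-0.007,0.002,0.005,0.285,0.5],[0,0,-0.007,0.002,0.005,0.285,0],[0,0,-0.007,0.002,0.005,0.285,0],[0,0,-0.007,0.002,0.005,0.285,0],[0,0,-0.007,0.002,0.005,0.285,0],[0,0,-0.007,0.002,0.005,0.285,0],[0,0,-0.007,0.002,0.005,0.285,0]]]' 20
python3 -m inch '[[[0,0,0,0,0.08,0,0],[0,0,0,0,0.16,0,0],[0,0,0,0,0.24,0,0],[0,0,0,0,0.32,0,0],[0,0,0,0,0.4,0,0],[0,0,0,0,0.48,0,0],[0,0,0,0,0.54,0,0],[0,0,0,0,0.57,0,0],[0,0,0,0,0.59,0,0],[0,0,0,0,0.6,0,0],[0,0,0,0,0.605,0,0],[0,0,0,0,0.605,0,0]]]'
python3 -m inch '[[[0,0,0,0,0.01,0,0],[0,0,0,0,0.02,0,0],[0,0,0,0,0.02,0,0]]]'
```

```text
clock: 27.18
tcp_pos: [0.395, -0.2518, 0.0986]
orientation: [3.141, -0.0, 1.635]
wrist_force: [-1.5, 3.0, 10.3]
opening: 0.0138
grasp_force: 20.0
clock: 28.18
tcp_pos: [0.5137, -0.2448, 0.0986]
orientation: [-3.139, -0.001, 1.634]
wrist_force: [-14.8, 0.3, 19.8]
opening: 0.014
grasp_force: 20.0
clock: 28.43
tcp_pos: [0.5139, -0.2449, 0.0981]
orientation: [-3.133, -0.002, 1.632]
wrist_force: [-34.9, 1.4, 33.9]
opening: 0.0141
grasp_force: 20.0
```

```bash
python3 -m inch '[[[0,0,0,0,0,0,0.5],[0,0,0,0,0,0,0.5],[0,0,0,0,0,0,0.5],[0,0,0,0,0,-0.2,0.5],[0,0,0,0,0,-0.4,0.6],[0,0,0,0,0,-0.6,0.8],[0,0,0,0,0,-0.8,1],[0,0,0,-0.1,0.15,-0.95,1],[0,0,0,-0.2,0.3,-0.95,1],[0,0,0,-0.35,0.4,-0.95,1],[0,0,0,-0.35,0.4,-0.95,1],[0,0,0,-0.35,0.4,-0.95,1]]]'
python3 - <<'E'
from h import *
im,p=snap('wrist','w9');snap('scene','s9')
s=robot.read_state();print(s['tcp_pos'],s['orientation'])
for j in [(.5462,-.044),(.5351,.0504),(.6406,-.0329),(.6295,.0615)]: print(proj(p,[*j,.105],True)/.7)
cv2.imwrite('pics/w9b.png',cv2.resize(im[:,:,::-1],(800,600),interpolation=2))
E
```

```text
clock: 29.43
tcp_pos: [0.6038, -0.3101, 0.2872]
orientation: [-3.14, 0.001, 1.633]
wrist_force: [-0.6, -0.1, 0.1]
opening: 0.0904
grasp_force: 0.0
[ 0.60324415 -0.30832452  0.28777081] [-3.14085233e+00 -1.76768866e-04  1.63440991e+00]
[350.25608265 -54.89703353]
[ 347.49764815 -138.5606417 ]
[467.5378224  -59.25068439]
[ 457.18912369 -142.55906378]
```

View pics/w9b.png

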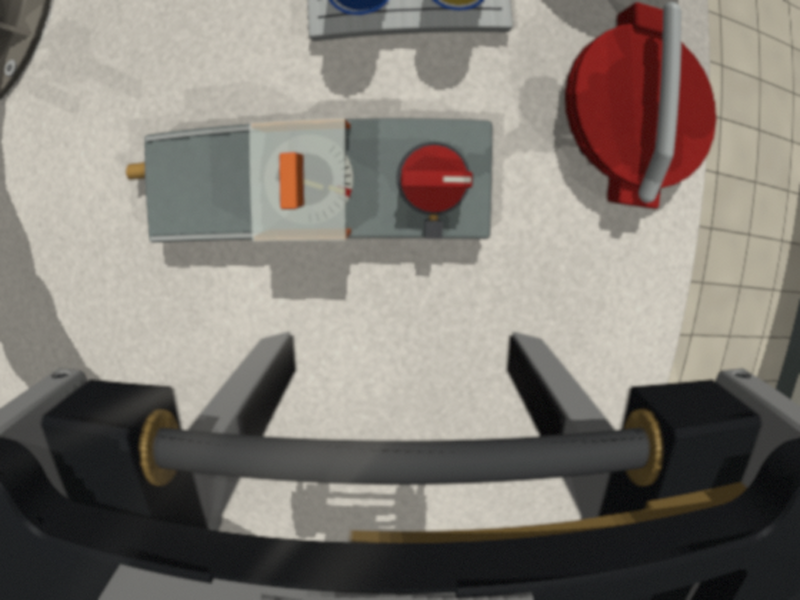

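The guard is home, the valve bar lies from about (401,180) to (471,180), and the cups are only just in the frame at the top. I'll check them in the scene picture.

Run:
```python
from h import *
w=load('w9');print(onz(w,436*.7,180*.7,.089,True),'knob disc',onz(w,435*.7,177*.7,.053,True))
a=load('s9');im=cv2.imread('pics/s9.png')
x0,y0=190,110
c=cv2.resize(im[y0:y0+200,x0:x0+266],(798,600),interpolation=2)
for j in [(.5462,-.044),(.6406,-.0329),(.6295,.0615)]:
    u=(proj(a,[*j,.105])-[x0,y0])*3; print(u); cv2.circle(c,tuple(int(v) for v in u),3,(255,0,255),-1)
cv2.imwrite('pics/s9c.png',c)
go([.6282,-.2383,.15],np.pi/2+.0594); go([.6282,-.2383,.15],.0594)
```

```text
[ 0.62753796 -0.23936032  0.089     ] knob disc [ 0.62911101 -0.23699489  0.053     ]
[177.26169886 289.61048253]
[213.334654   419.75178214]
[363.83407585 382.41800109]
shift [0.3414 0.1473 0.6888] turn [array([-0.0005, -0.0001,  0.0027]), array([ 2.0000e-04, -7.0000e-04, -1.9973e+00])]
shift [0.3414 0.1473 0.6888] turn [array([-5.0000e-04,  3.0000e-04,  1.0027e+00]), array([-3.000e-04, -5.000e-04, -9.973e-01])]
```

View pics/s9c.png

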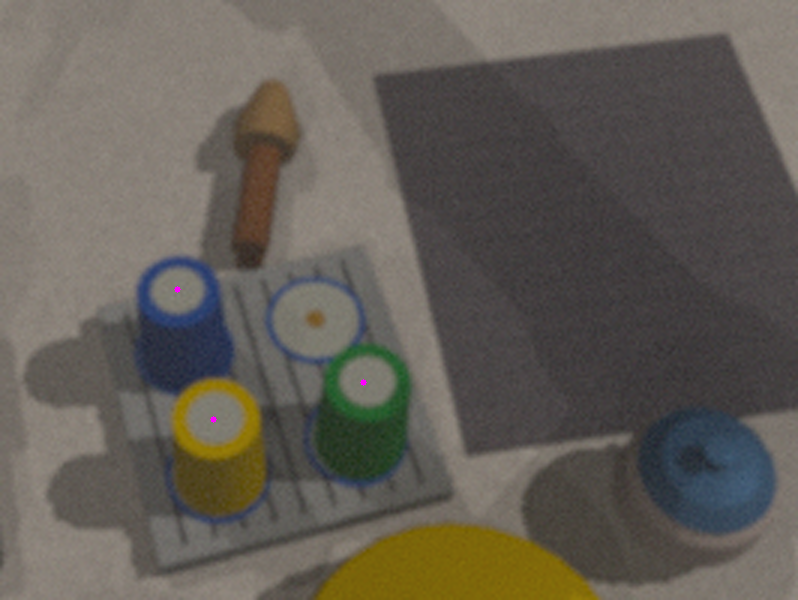

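All three cup tops coincide with the predicted jet centres (magenta dots) within about 1 px, and the bowl and squeezer are untouched. Now the valve.

```bash
python3 -m inch '[[[0,0,0.08,0.1,0.05,0,0.5],[0,0,0.16,0.2,0.1,0,0.5],[0,0,0.24,0.341,0.147,0,0.5],[0,0,0.32,0.341,0.147,0,0.5],[0,0,0.4,0.341,0.147,0.1,0.5],[0,0,0.48,0.341,0.147,0.2,0.5],[0,0,0.5,0.341,0.147,0.3,0.5],[0,0,0.5,0.341,0.147,0.3,0.5]]]'
python3 -m inch '[[[0,0,0.08,0,0,0,0.5],[0,0,0.16,0,0,0,0.5],[0,0,0.24,0,0,0,0.5],[0,0,0.32,0,0,0.05,0.5],[0,0,0.4,0,0,0.1,0.5],[0,0,0.48,0,0,0.2,0.5],[0,0,0.503,0,0,0.3,0.5],[0,0,0.503,0,0,0.39,0.5],[0,0,0.503,0,0,0.39,0.5],[0,0,0.503,0,0,0.39,0.5]]]'
python3 - <<'E'
from h import *
s=robot.read_state();print(s['joint_pos'])
go([.6282,-.2383,.061],.0594)
im,p=snap('scene','s10')
b=cv2.imread('pics/s9.png').astype(int)
d=np.abs(cv2.GaussianBlur(im[:,:,::-1],(5,5),0).astype(int)-cv2.GaussianBlur(b.astype(np.uint8),(5,5),0)).sum(2)[180:300,225:340]
print('cup-region change px',(d>60).sum())
E
```

```text
clock: 30.2
tcp_pos: [0.6273, -0.2359, 0.225]
orientation: [-3.137, 0.001, 0.849]
wrist_force: [0.5, -0.1, -0.1]
opening: 0.0477
grasp_force: 0.0
clock: 31.03
tcp_pos: [0.6287, -0.2379, 0.151]
orientation: [-3.141, 0.0, 0.062]
wrist_force: [0.3, 0.1, 1.1]
opening: 0.0471
grasp_force: 0.0
[-0.46712099  0.8043647   1.19184781  1.70473411 -0.79908591  1.20668496
 -0.57530919]
shift [-0.0025  0.0023  0.4502] turn [array([-0.0005,  0.    ,  0.0015]), array([-0.0000e+00, -8.0000e-04, -1.9985e+00])]
cup-region change px 0
```

```bash
python3 -m inch '[[[0,0,0,-0.002,0.002,0.15,0.5],[0,0,0,-0.002,0.002,0.3,0.5],[0,0,0,-0.002,0.002,0.4,0.5],[0,0,0,-0.002,0.002,0.448,0.5],[0,0,0,-0.002,0.002,0.448,0.5],[0,0,0,-0.002,0.002,0.448,0],[0,0,0,-0.002,0.002,0.448,0],[0,0,0,-0.002,0.002,0.448,0],[0,0,0,-0.002,0.002,0.448,0],[0,0,0,-0.002,0.002,0.448,0],[0,0,0,-0.002,0.002,0.448,0],[0,0,0,-0.002,0.002,0.448,0]]]' 60
python3 -m inch '[[[0,0,-0.07,0,0,0,0],[0,0,-0.14,0,0,0,0],[0,0,-0.21,0,0,0,0],[0,0,-0.28,0,0,0,0],[0,0,-0.35,0,0,0,0],[0,0,-0.42,0,0,0,0],[0,0,-0.49,0,0,0,0],[0,0,-0.56,0,0,0,0],[0,0,-0.63,0,0,0,0],[0,0,-0.7,0,0,0,0],[0,0,-0.77,0,0,0,0],[0,0,-0.77,0,0,0,0]]]'
python3 - <<'E'
from h import *
s=robot.read_state();print(s['tcp_pos'],s['orientation'],s['wrist_force'],s['ft_torque'],s['opening'])
E
```

```text
clock: 32.08
tcp_pos: [0.6286, -0.2392, 0.061]
orientation: [3.141, -0.001, 0.059]
wrist_force: [-0.8, 0.6, 6.6]
opening: 0.0133
grasp_force: 60.0
clock: 33.08
tcp_pos: [0.6285, -0.239, 0.061]
orientation: [3.141, -0.001, 1.275]
wrist_force: [-1.3, 1.1, 5.9]
opening: 0.0136
grasp_force: 60.0
[ 0.62850948 -0.2390025   0.06104091] [ 3.14098926e+00 -7.61670594e-04  1.27500925e+00] [-1.29769136  1.08194323  5.91076448] [0.13555696 0.38655085 0.10187788] 0.01362560698586612
```

Yaw turned 1.22 rad; release, rise, move clear and look.

```bash
python3 -m inch '[[[0,0,0,0,0,0,0.5],[0,0,0,0,0,0,0.5],[0,0,0,0,0,0,0.5],[0,0,0,0,0,0,0.5],[0,0,0,0,0,-0.2,0.5],[0,0,0,0,0,-0.4,0.5],[0,0,0,0,0,-0.6,0.5],[0,0,0,0,0,-0.8,0.5],[0,0,0,-0.2,0,-0.95,0.5],[0,0,0,-0.3,0,-0.95,0.5],[0,0,0,-0.4,0,-0.95,0.5],[0,0,0,-0.4,0,-0.95,0.5]]]' 10
python3 - <<'E'
from h import *
im,p=snap('scene','s11')
b=cv2.imread('pics/s9.png')
d=np.abs(cv2.GaussianBlur(im[:,:,::-1],(5,5),0).astype(int)-cv2.GaussianBlur(b,(5,5),0)).sum(2)[180:300,225:340]
print('cup-region change px',(d>60).sum())
w,_=snap('wrist','w11')
o=np.zeros((600,800,3),np.uint8)
o[:400,:533]=cv2.resize(w[:,:,::-1],(533,400)); o[400:,:]=0
c=cv2.resize(im[120:320,100:460,::-1],(800,444))
o=np.vstack([cv2.resize(w[:215,:,::-1],(720,276)),cv2.resize(im[120:280,100:460,::-1],(720,320))]);print(o.shape)
cv2.imwrite('pics/f.png',o)
E
```

```text
clock: 34.08
tcp_pos: [0.6023, -0.3199, 0.2516]
orientation: [3.14, 0.002, 1.263]
wrist_force: [-0.2, -0.5, 1.4]
opening: 0.047
grasp_force: 0.0
cup-region change px 0
(596, 720, 3)
```

View pics/f.png

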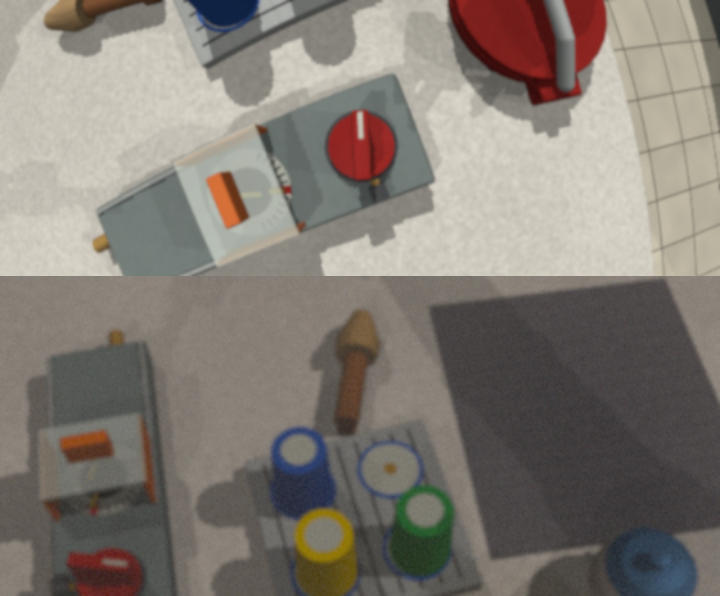

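The picture shows the valve open (nose at (360,125)), the guard home and the cups on their circles.

```bash
python3 -c "
from rig import robot
print(robot.close_job())"
```

```text
the job is handed in; nothing more can be done
None
```

The cup rinser is running and handed in: all three cups (no orange one was there) stand mouth down, each on its own jet circle, the regulator is on the red mark, the guard is fully home, and the valve was opened last and stayed open.

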